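Slide the pump bottle home into its bay

ROBOT

A 6-joint arm with a two-finger parallel gripper is mounted at the origin on the work surface. World frame = base frame: x ahead of the robot, y to its left, z up, the work surface at z = 0. Lengths are in m, angles in rad, forces in N, time in s.
With the tool pointing down it reaches from about 0.3 to 0.875 m from the base axis. Payload 6.4 kg.
Tool frame: the origin (TCP) lies midway between the tips of the shut fingers; the grasp point (between the pads) lies 19 mm behind it; z points along the fingers, y is the line along which they close (so a half turn about z gives the same grasp; the last joint's range is limited). The gripper opens to 85 mm and grips with 20 to 120 N. Pads are 22 mm wide; open, the fingers measure 114 mm over their backs; the gripper's body (76 mm by 85 mm) begins 54 mm behind the grasp point. The pads swing forward as they close: fully open they stand 13 mm farther back than shut.
Start: joints at [-1.378, 0.181, 1.607, -0, 1.354, -0.206], TCP at [0.223, -0.53, 0.231] pointing down, gripper open.
Joint ranges: [-2.99, 2.99], [-0.89, 2.07], [0.3, 2.58], [-1.14, 4.28], [0, 2.63], [-3.12, 3.12]. Speed limits (rad/s): [2.57, 2.57, 3.01, 3.14, 3.14, 3.14].

INTERFACE

Orientations are given as a unit quaternion [w, x, y, z].
In Python, from bench import status, camera, ctrl gives the robot as it stands. The module is installed in compiled form; this text tells all that it offers.
- The arm moves only by the shell command python3 -m handwheel 'ROWS'. ROWS is JSON, a list that holds one entry, the list of rows, each a list of 7 numbers: the opening, from -1 (shut) to 1 (fully open), then the shift along the tool's x, y, z in cm, then the turn, a rotation vector about the tool's x, y, z in degrees. A call has 1 to 10 rows; each row is the pose to reach, as a shift and turn from the pose commanded when the call began, along the tool's axes at that moment; what a row does not reach only later rows make up. A row lasts 1/8 s, in which the tool goes at most 62.5 mm and 10.7 degrees, less where a joint would pass 70% of its speed; a pose out of reach is approached as far as the arm can. A call with a gripper value outside its range is refused whole. The fingers move at their own pace and stop on an object; the grip force is fixed at half the most. Time passes only in rows, so rows that repeat a pose let the fingers close. It gives the time, the measured TCP pose, the force, the opening and the grip force at its end, in the units of the state.
- status.get_obs(): the state, without advancing time (a new reading comes with each control period).
- camera(name): name is "side" or "top"; returns a dict with "frame" (400x640x3 uint8, blue, green, red), "depth" (400x640 float32, m along the optical axis (not along the pixel's ray), 0 where there is no reading), "fx", "fy", "cx", "cy" (pixels), "dist" ([k1, k2, p1, p2, k3] as OpenCV has them; the pictures are not rectified), "extrinsics" (4x4, takes a point from camera to world coordinates). Camera axes: x right, y down, z forward; pixel columns grow to the right and rows downward; lengths in m; the calibration is good to about 2 mm. A picture is of the moment at which its call begins.
- ctrl.hand_in(): hands the job in; it is judged then, once.
The state is a dict: "time_s": time; "q": joint angles; "dq": joint speeds; "joint_efforts": joint torques, N m; "eef_pos": TCP position; "eef_rot": TCP orientation; "wrist_force": force on the tool from outside, world axes, zero at the start; "torque": the same for the moment, N m; "opening": opening from 0.0 (shut) to 1.0 (fully open); "grasp_force": force on a finger pad.
Only numpy, scipy, OpenCV 4.12 (cv2) and the standard library are available. Lean on these libraries where they do the work, as an engineer would, in place of code of your own. Each camera call takes 0.05 s, during which the arm holds its last target. There are 200 camera calls.

TASK

The tall pump bottle of lens cleaner has been left standing out on the cutting mat of the spectacle maker's bench. Put it away without picking it up: with the fingers push it, low enough on its straight body that it slides on its base and never tips, into the one empty bay of the plywood bottle rack, all the way home against the back of the bay. Do not lift it or touch its shoulder or pump, leave the jar, the short bottle, the spectacles and the pliers where they are, and finish with the bottle standing upright by itself.

Things in the scene. Friction and masses are not known exactly. Their poses are not given: they have to be found in the camera images.
- bottle: tall slim white bottle, black pump on top, standing alone on the mat to the right of the rack; 180 mm tall, 0.2 to 0.4 kg. Straight round body 48 mm in diameter up to 105 mm, pale label; the pump part above. Origin: centre of the underside; z along its axis. Friction on the mat is about 0.5 to 0.7: pushed higher than about 33 mm above the mat it may tip
- pump: shoulder, black collar and spray pump of the tall bottle, rigidly part of it: shoulder narrowing from 46 to 25 mm in 19 mm, collar 29 mm and head 21 mm in diameter, top 72 mm above its origin. Origin: on the bottle's axis, 105 mm above the base, where the shoulder starts. Not to be touched
- bay_empty: empty bay of the rack: three plywood sides 6 mm thick, fixed; no floor or roof (the mat runs on inside), open in front, towards the middle of the bench. Inside 68 wide, 56 deep; cheeks 50 high, back 68. Origin: on the mat, mid width and mid depth; x points into the bay to the robot's left (open edge at -28 mm, back at +28), z up. Tall bottle touches the back with its axis at x = +4. Its place in the row varies
- bay_b: the bay with the jar in it, same size and frame as the empty bay and in line with it; the bays stand 82 mm apart, centre to centre, screwed to one low plywood rail. Fixed
- bay_c: the bay with the short bottle in it, same size and frame as the empty bay. Fixed
- jar: squat amber glass jar with metal lid, 54 mm in diameter, 60 mm tall, standing loose in bay_b. Origin: centre of the underside. Leave alone
- short_bottle: short grey bottle with black cap, 42 mm in diameter, 74 mm tall, standing loose in bay_c. Origin: centre of the underside. Leave alone
- spectacles: folded brown spectacles lying loose on the right of the mat, 45 mm (x) by 138 mm (y), 15 mm high. Origin: centre of the underside. Leave alone
- pliers: small steel pliers with brown grips lying loose on the right of the mat, 164 mm long (x from -100 to +64 mm of the origin, jaws at +x), 46 mm wide, 12 mm high. Origin: underside, on the middle line. Leave alone
- mat: dark cutting mat with a pale grid of 50 mm squares, 594 mm (x) by 841 mm (y), 3 mm thick, fixed on the bench: all the things above stand on it, at z = 3 mm. Origin: centre of the underside
Things that resemble listed ones, but are neither listed nor needed, are in the scene too. What is meant by the bottle is not yellow, and is the smaller of those in its own colour.

How it is judged:
By the outcome, as a careful person would: the job done as asked, in the order asked, and still so for the second after the job is handed in, with the robot touching nothing.
It also fails if it takes over 64 s, if anything falls off the work surface, if the arm or the gripper's body presses on something with over 40 N, if the wrist force passes 120 N, or if a joint passes its speed limit or range.

## Working session

There is one attempt and no reset: what is moved stays moved. The work goes in short steps, Python scripts to look and compute and a shell command to move; the robot and the scene stay as the last step left them, time stands still between calls to the robot, and variables do not carry over. Pictures are saved under pics/ and viewed, at most 10 in all, crops included, and the job is handed in when it is done.

```bash
mkdir -p pics
cat > h.py <<'E'
import numpy as np,cv2
from bench import status,camera,ctrl
def snap(n,tag):
    c=camera(n); np.savez(f'pics/{tag}.npz',**{k:np.array(v) for k,v in c.items()}); cv2.imwrite(f'pics/{tag}.png',c['frame']); return c
def cloud(c):
    K=np.array([[c['fx'],0,c['cx']],[0,c['fy'],c['cy']],[0,0,1]],float)
    v,u=np.mgrid[0:400,0:640]
    p=cv2.undistortPoints(np.stack([u,v],-1).reshape(-1,1,2).astype(np.float64),K,np.array(c['dist'],float)).reshape(400,640,2)
    d=c['depth'].astype(float); P=np.stack([p[...,0]*d,p[...,1]*d,d],-1)
    T=np.array(c['extrinsics']); W=P@T[:3,:3].T+T[:3,3]; W[d==0]=np.nan; return W
E
python3 - <<'E'
from h import *
for n in('top','side'):
    c=snap(n,n+'0'); print(n,c['fx'],np.round(c['extrinsics'],3).tolist())
print(status.get_obs())
E
```

```text
top 368.4151630168461 [[0.025, -0.996, 0.086, 0.389], [-0.999, -0.027, -0.025, -0.035], [0.027, -0.085, -0.996, 1.03], [0.0, 0.0, 0.0, 1.0]]
side 507.775116658979 [[-0.965, -0.182, 0.189, 0.231], [-0.262, 0.616, -0.743, 0.865], [0.018, -0.766, -0.642, 0.886], [0.0, 0.0, 0.0, 1.0]]
{'time_s': 0.1, 'q': array([-1.37831384e+00,  1.81466112e-01,  1.60790683e+00,  1.81505555e-05,
        1.35381764e+00, -2.06280058e-01]), 'dq': array([ 0.00011279, -0.00096199, -0.00382426, -0.00021052,  0.00159121,
       -0.0008084 ]), 'joint_efforts': array([ 6.77639321e-06, -4.45875764e+01, -3.52238631e+01, -2.39262981e-04,
        4.07668398e-03,  1.94890589e-05]), 'eef_pos': array([ 0.22319431, -0.5293719 ,  0.23047518]), 'eef_rot': array([-7.98884828e-04,  9.80189388e-01,  1.98060913e-01,  1.43725536e-05]), 'wrist_force': array([-0.63544564, -0.88365814,  0.26691657]), 'torque': array([0.00720018, 0.05693641, 0.01088636]), 'grasp_force': 0.0, 'opening': 0.9968274582300671}
```

View pics/top0.png

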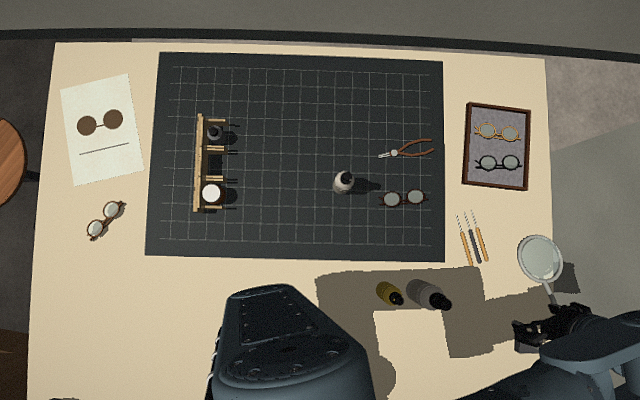

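View pics/side0.png

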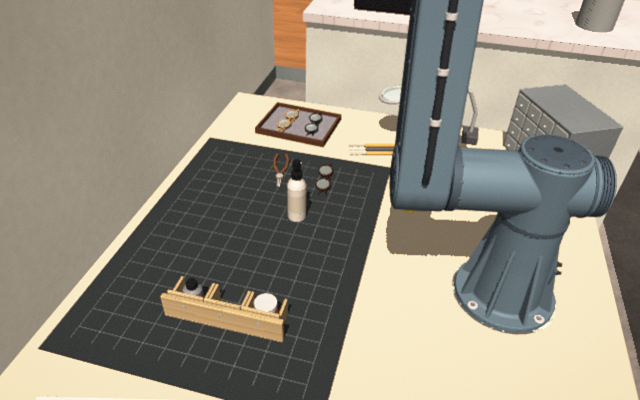

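Top view: the rack is at about (205,165), with the short bottle in its upper bay (215,131), the jar in its lower bay (212,193), and the middle bay (214,163) empty. There are three pump bottles: a white one on the mat at (343,182), a yellow one at (389,293), and a bigger whitish/grey one in shadow at (428,293). The one on the mat fits, since it isn't yellow and looks smaller. I'll measure it and confirm in a crop.

```bash
cat > m.py <<'E'
from h import *
def load(t): return dict(np.load(f'pics/{t}.npz'))
def circ(P):
    A=np.c_[2*P[:,:2],np.ones(len(P))]; s=np.linalg.lstsq(A,(P[:,:2]**2).sum(1),rcond=None)[0]
    return s[:2],np.sqrt(s[2]+s[:2]@s[:2])
E
python3 - <<'E'
from m import *
ct,cs=load('top0'),load('side0'); Wt,Ws=cloud(ct),cloud(cs)
r=lambda a:np.round(a,4).tolist()
print('mat z',r(np.nanmedian(Wt[200:240,250:320,2])),r(np.nanmedian(Ws[270:290,120:160,2])))
for n,W,(v0,v1,u0,u1) in(('top',Wt,(155,205,320,365)),('side',Ws,(150,230,275,320))):
    P=W[v0:v1,u0:u1].reshape(-1,3); P=P[np.isfinite(P).all(1)]
    print(n,'max z',r(P[:,2].max()))
    for a,b in((.015,.05),(.05,.1),(.13,.19)):
        Q=P[(P[:,2]>a)&(P[:,2]<b)]
        if len(Q)>8: print(a,b,len(Q),r(Q.min(0)),r(Q.max(0)),'circ',*map(r,circ(Q)))
# big decoys
for nm,(v0,v1,u0,u1) in dict(yel=(275,310,370,405),grey=(275,315,405,455)).items():
    P=Wt[v0:v1,u0:u1].reshape(-1,3);P=P[np.isfinite(P).all(1)];P=P[P[:,2]>.02];print(nm,len(P),r(P.min(0)),r(P.max(0)))
# rack
for n,W,(v0,v1,u0,u1) in(('top',Wt,(105,220,185,245)),('side',Ws,(270,345,150,300))):
    P=W[v0:v1,u0:u1].reshape(-1,3);P=P[np.isfinite(P).all(1)]
    B=P[(P[:,2]>.066)&(P[:,2]<.074)]
    C=P[(P[:,2]>.050)&(P[:,2]<.056)]
    print(n,'back top',len(B),r(B.min(0)),r(B.max(0)),'line y=ax+b',r(np.polyfit(B[:,0],B[:,1],1)))
    h,e=np.histogram(C[:,0],np.arange(C[:,0].min(),C[:,0].max()+.004,.004));print([(round(float(x),3),int(k)) for x,k in zip(e,h)], r(C[:,1].min()),r(C[:,1].max()))
im=ct['frame']
a=cv2.resize(im[100:320,180:470],None,fx=2.7,fy=2.7,interpolation=cv2.INTER_CUBIC); cv2.imwrite('pics/crop1.png',a)
E
```

```text
mat z 0.0019 0.0027
top max z 0.1813
0.015 0.05 25 [0.5049, -0.1354, 0.0158] [0.5326, -0.0957, 0.0497] circ [0.529, -0.1197] 0.024
0.05 0.1 55 [0.5047, -0.1364, 0.0501] [0.5402, -0.0957, 0.0991] circ [0.5292, -0.1198] 0.0241
0.13 0.19 123 [0.5152, -0.1332, 0.1308] [0.5407, -0.1063, 0.1813] circ [0.5273, -0.1188] 0.0094
side max z 0.1823
0.015 0.05 225 [0.4983, -0.3553, 0.015] [0.6674, -0.094, 0.0499] circ [0.5887, -0.1994] 0.115
0.05 0.1 275 [0.5057, -0.122, 0.0502] [0.5495, -0.0937, 0.1] circ [0.5296, -0.1189] 0.0216
0.13 0.19 201 [0.5158, -0.134, 0.1305] [0.5434, -0.105, 0.1823] circ [0.5295, -0.1189] 0.0099
yel 462 [0.2187, -0.269, 0.0206] [0.2667, -0.2221, 0.1804]
grey 908 [0.2153, -0.3653, 0.0214] [0.2747, -0.306, 0.2311]
top back top 295 [0.4457, 0.2176, 0.066] [0.6962, 0.2721, 0.0739] line y=ax+b [-0.0456, 0.2834]
[(0.441, 3), (0.445, 2), (0.449, 11), (0.453, 28), (0.457, 14), (0.461, 0), (0.465, 3), (0.469, 2), (0.473, 4), (0.477, 1), (0.481, 1), (0.485, 0), (0.489, 2), (0.493, 1), (0.497, 2), (0.501, 2), (0.505, 3), (0.509, 1), (0.513, 1), (0.517, 1), (0.521, 2), (0.525, 18)
[... 784 characters left out ...]
 (0.487, 2), (0.491, 4), (0.495, 4), (0.499, 4), (0.503, 5), (0.507, 0), (0.511, 3), (0.515, 3), (0.519, 4), (0.523, 4), (0.527, 24), (0.531, 31), (0.535, 27), (0.539, 30), (0.543, 3), (0.547, 6), (0.551, 3), (0.555, 4), (0.559, 2), (0.563, 3), (0.567, 3), (0.571, 3), (0.575, 3), (0.579, 5), (0.583, 2), (0.587, 3), (0.591, 5), (0.595, 5), (0.599, 5), (0.603, 3), (0.607, 15), (0.611, 31), (0.615, 20), (0.619, 30), (0.623, 13), (0.627, 2), (0.631, 2), (0.635, 10), (0.639, 13), (0.643, 11), (0.647, 4), (0.651, 5), (0.655, 2), (0.659, 6), (0.663, 2), (0.667, 4), (0.671, 5), (0.675, 3), (0.679, 2), (0.683, 4), (0.687, 3), (0.691, 29), (0.695, 26), (0.699, 4), (0.703, 1), (0.707, 1)] 0.1984 0.2773
```

View pics/crop1.png

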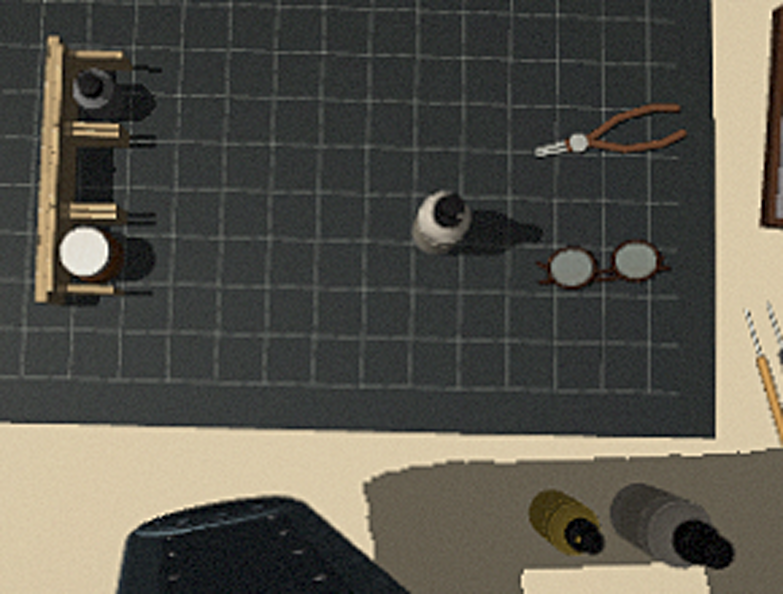

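The crop confirms it. The mat bottle (crop 440,222) is white and its top reaches 0.182 m. The whitish bottle in shadow is larger (0.228 m) and the third is yellow. The empty bay is the middle one, centred at x≈0.5745. Next I'll fit the rack's yaw, find the spectacles and pliers, and work out the first move.

```bash
cat >> m.py <<'E'
from scipy.spatial.transform import Rotation as Ro
def goto(pos,psi,th):
    """psi: heading of push from +y toward -x (deg); th: tilt"""
    a=np.radians(psi);t=np.radians(th); d=np.array([-np.sin(a),np.cos(a),0]); up=np.array([0,0,1.])
    z=-np.cos(t)*up+np.sin(t)*d; x=np.cos(t)*d+np.sin(t)*up; y=np.cross(z,x)
    R=np.c_[x,y,z]; o=status.get_obs(); q=o['eef_rot']; R0=Ro.from_quat(np.r_[q[1:],q[0]]).as_matrix()
    print('pos',np.round(o['eef_pos'],4),'shift cm',np.round(R0.T@(np.array(pos)-o['eef_pos'])*100,2),'turn',np.round(np.degrees(Ro.from_matrix(R0.T@R).as_rotvec()),2))
E
python3 - <<'E'
from m import *
r=lambda a:np.round(a,4).tolist()
for n,(v0,v1,u0,u1) in(('top',(105,220,185,245)),('side',(270,345,150,300))):
    W=cloud(load(n+'0'));P=W[v0:v1,u0:u1].reshape(-1,3);P=P[np.isfinite(P).all(1)]
    C=P[(P[:,2]>.049)&(P[:,2]<.057)]
    for a,b in((.447,.462),(.522,.545),(.604,.628),(.687,.702)):
        Q=C[(C[:,0]>a)&(C[:,0]<b)&(C[:,1]<.255)]; print(n,a,len(Q),'y',r(np.percentile(Q[:,1],[2,98])),'x mean',r(Q[:,0].mean()),'slope dx/dy',r(np.polyfit(Q[:,1],Q[:,0],1)[0]))
    B=P[(P[:,2]>.069)&(P[:,2]<.074)&(P[:,1]>.24)]; print('back',r(np.percentile(B[:,1],[2,50,98])),'slope dy/dx',r(np.polyfit(B[:,0],B[:,1],1)[0]))
W=cloud(load('top0'))
for nm,(v0,v1,u0,u1) in dict(spec=(185,212,374,435),pl=(130,165,374,436)).items():
    P=W[v0:v1,u0:u1].reshape(-1,3);P=P[np.isfinite(P).all(1)];P=P[P[:,2]>.0075];print(nm,len(P),r(P.min(0)),r(P.max(0)))
goto([.53,-.2,.27],0,0);goto([.53,-.2,.27],0,40)
E
```

```text
top 0.447 59 y [0.1992, 0.2524] x mean 0.4558 slope dx/dy -0.0194
top 0.522 82 y [0.1998, 0.2534] x mean 0.5337 slope dx/dy -0.0115
top 0.604 102 y [0.201, 0.2533] x mean 0.6167 slope dx/dy 0.0277
top 0.687 41 y [0.2039, 0.252] x mean 0.6951 slope dx/dy 0.0168
back [0.2556, 0.2594, 0.2628] slope dy/dx 0.0003
side 0.447 58 y [0.1987, 0.2498] x mean 0.4569 slope dx/dy -0.0388
side 0.522 103 y [0.2008, 0.2427] x mean 0.5351 slope dx/dy 0.0228
side 0.604 103 y [0.203, 0.2412] x mean 0.6166 slope dx/dy -0.0027
side 0.687 54 y [0.2031, 0.2437] x mean 0.6946 slope dx/dy -0.0153
back [0.2548, 0.2597, 0.264] slope dy/dx 0.0096
spec 515 [0.4644, -0.367, 0.0076] [0.5244, -0.2278, 0.0213]
pl 299 [0.6132, -0.3831, 0.0075] [0.6778, -0.2244, 0.017]
pos [ 0.2232 -0.5294  0.2305] shift cm [ 41.06 -18.45  -3.91] turn [ -0.07  -0.07 -67.15]
pos [ 0.2232 -0.5294  0.2305] shift cm [ 41.06 -18.45  -3.91] turn [ 23.33  35.17 -64.29]
```

The rack is square to the world (yaw within 1°), with its open edge at y≈0.200 and the back's inner face at y≈0.257. The bottle is home at about (0.575, 0.2325). Spectacles and pliers start at y<-0.224, clear of the approach. First I'll move over and turn, fingers partly closed to form a cradle, and tilt after that.

```bash
python3 -m handwheel '[[[-0.4,0,0,-4,0,0,0],[-0.4,10,-4,-4,0,0,-15],[-0.4,20,-9,-4,0,0,-30],[-0.4,30,-13.5,-4,0,0,-45],[-0.4,41,-18.5,-4,0,0,-67],[-0.4,41,-18.5,-4,0,0,-67],[-0.4,41,-18.5,-4,0,0,-67],[-0.4,41,-18.5,-4,0,0,-67],[-0.4,41,-18.5,-4,0,0,-67],[-0.4,41,-18.5,-4,0,0,-67]]]'
python3 - <<'E'
from m import *
print(status.get_obs()['q']);goto([.53,-.21,.20],0,40)
E
```

```text
time_s: 1.35
eef_pos: [0.5293, -0.1996, 0.2708]
eef_rot: [-0.0, 0.708, 0.707, -0.0]
wrist_force: [-0.6, 0.1, -0.3]
opening: 0.302
grasp_force: 0.0
[-5.70214277e-01  1.29675394e-01  1.58472105e+00 -4.33876598e-04
  1.42821157e+00 -5.69029917e-01]
pos [ 0.5293 -0.1996  0.2708] shift cm [-1.04  0.08  7.08] turn [-0.04 39.99 -0.08]
```

```bash
python3 -m handwheel '[[[-0.4,-1,0,0,0,10,0],[-0.4,-1,0,0,0,20,0],[-0.4,-1,0,0,0,30,0],[-0.4,-1,0,0,0,40,0],[-0.4,-1,0,4,0,40,0],[-0.4,-1,0,7,0,40,0],[-0.4,-1,0,7,0,40,0],[-0.4,-1,0,7,0,40,0]]]'
python3 - <<'E'
from m import *
print(status.get_obs()['q']);goto([.53,-.185,.022],0,40)
snap('top','top1');c=snap('side','side1')
cv2.imwrite('pics/side1c.png',cv2.resize(c['frame'][100:260,200:420],None,fx=3.6,fy=3.6,interpolation=cv2.INTER_CUBIC))
E
```

```text
time_s: 2.35
eef_pos: [0.5292, -0.2115, 0.2026]
eef_rot: [-0.241, 0.666, 0.663, 0.242]
wrist_force: [0.2, -0.4, 0.3]
opening: 0.299
grasp_force: 0.0
[-0.84365985  0.48922129  1.42365585  0.45298716  1.76447473 -0.87531794]
pos [ 0.5292 -0.2115  0.2026] shift cm [-9.57  0.05 15.54] turn [ 0.2   0.05 -0.14]
```

View pics/side1c.png

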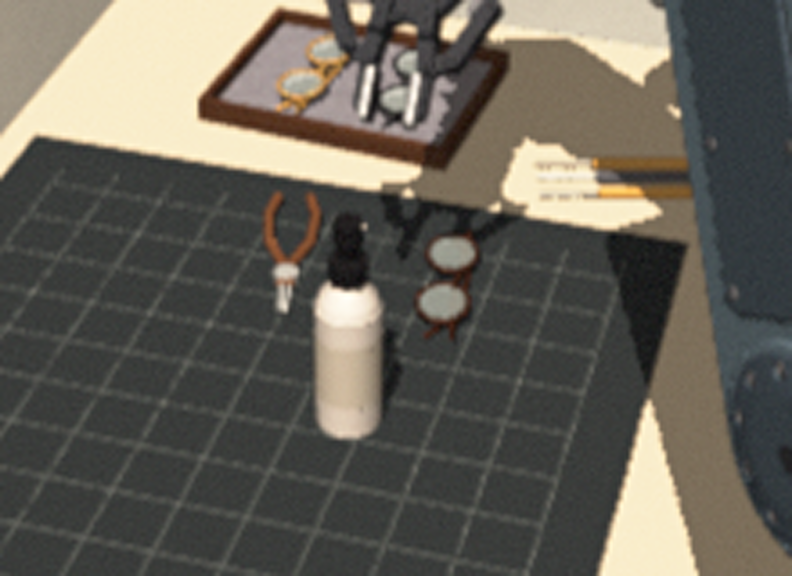

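The fingers form a cradle as planned, with pads at crop (368,90) and (412,95), and the bottle stands clear at (348,360). I'll measure the real tip position in the tool frame.

Run:
```python
from m import *
o=status.get_obs();q=o['eef_rot'];R=Ro.from_quat(np.r_[q[1:],q[0]]).as_matrix()
for n in('side1','top1'):
    W=cloud(load(n)).reshape(-1,3); L=(W-o['eef_pos'])@R*1000
    L=L[np.isfinite(L).all(1)&(abs(L[:,0])<60)&(abs(L[:,1])<70)&(L[:,2]>-90)&(L[:,2]<15)]
    for a in range(-90,15,10):
        Q=L[(L[:,2]>=a)&(L[:,2]<a+10)]
        if len(Q): print(n,a,len(Q),'x',Q[:,0].min().round(),np.median(Q[:,0]).round(),Q[:,0].max().round(),'y',np.sort(Q[:,1]).round()[[0,len(Q)//4,len(Q)//2,3*len(Q)//4,-1]])
    print('tip z',L[:,2].max())
```

```text
side1 -90 181 x -8.0 12.0 22.0 y [-67. -32.  -5.  21.  61.]
side1 -80 145 x -15.0 12.0 23.0 y [-62. -25.  -3.  15.  57.]
side1 -70 124 x -20.0 12.0 22.0 y [-58. -27. -14.  22.  52.]
side1 -60 109 x -13.0 12.0 18.0 y [-51. -38.  11.  23.  45.]
side1 -50 98 x -20.0 10.0 19.0 y [-46. -32. -18.  21.  40.]
side1 -40 54 x -13.0 8.0 17.0 y [-33. -25. -15.  15.  26.]
side1 -30 54 x -10.0 8.0 14.0 y [-29. -22.  11.  15.  25.]
side1 -20 54 x -9.0 8.0 16.0 y [-28. -23. -16.  13.  24.]
side1 -10 46 x -13.0 8.0 16.0 y [-28. -21.  10.  13.  24.]
side1 0 4 x -5.0 -4.0 2.0 y [-19. -16.  12.  16.  16.]
tip z 0.608074391014711
top1 -90 189 x 1.0 11.0 20.0 y [-67. -29.  -2.  40.  62.]
top1 -80 154 x -10.0 12.0 19.0 y [-62. -23.   4.  41.  57.]
top1 -70 134 x -18.0 12.0 18.0 y [-58. -27. -16.  38.  52.]
top1 -60 162 x -12.0 11.0 15.0 y [-53. -33.  12.  33.  47.]
top1 -50 104 x -8.0 11.0 15.0 y [-48. -28.  12.  23.  42.]
top1 -40 50 x -11.0 8.0 13.0 y [-34. -22.  10.  13.  27.]
top1 -30 56 x -11.0 9.0 14.0 y [-29. -24.  10.  14.  23.]
top1 -20 59 x -5.0 8.0 13.0 y [-29. -23. -16.  13.  23.]
top1 -10 39 x -8.0 10.0 13.0 y [-27. -20.  10.  14.  23.]
top1 0 3 x -3.0 9.0 10.0 y [-22. -22.  10.  13.  13.]
tip z 2.143453308987697
```

The fingers are as expected: 24 mm gap, tips at the TCP, front edge 11 mm ahead. Next is the descent behind the bottle to TCP z = 0.018, which puts contact about 22 mm above the mat.

```bash
python3 -m handwheel '[[[-0.4,-3,0.1,5,0,0,0],[-0.4,-6,0.1,10,0,0,0],[-0.4,-8.5,0.1,13.5,0,0,0],[-0.4,-9.8,0.1,15.8,0,0,0],[-0.4,-9.8,0.1,15.8,0,0,0],[-0.4,-9.8,0.1,15.8,0,0,0]]]'
python3 - <<'E'
from m import *
goto([.531,-.155,.018],0,40);goto([.576,.10,.018],0,40)
E
```

```text
time_s: 3.2
eef_pos: [0.5315, -0.1848, 0.0191]
eef_rot: [-0.24, 0.665, 0.664, 0.242]
wrist_force: [0.2, -0.7, 0.1]
opening: 0.3
grasp_force: 0.0
pos [ 0.5315 -0.1848  0.0191] shift cm [ 2.22 -0.05  1.99] turn [ 0.2   0.11 -0.02]
pos [ 0.5315 -0.1848  0.0191] shift cm [21.78  4.38 18.36] turn [ 0.2   0.11 -0.02]
```

```bash
python3 -m handwheel '[[[-0.4,0.76,0,0.66,0,0,0],[-0.4,1.5,0,1.3,0,0,0],[-0.4,2.0,0,1.7,0,0,0],[-0.4,2.3,0,2.0,0,0,0],[-0.4,2.6,0,2.24,0,0,0],[-0.4,2.9,0,2.5,0,0,0],[-0.4,3.2,0,2.75,0,0,0],[-0.4,3.5,0,3.0,0,0,0],[-0.4,3.8,0,3.25,0,0,0],[-0.4,4.1,0,3.5,0,0,0]]]'
python3 - <<'E'
from m import *
snap('top','top2');c=snap('side','side2')
cv2.imwrite('pics/side2c.png',cv2.resize(c['frame'][100:260,200:420],None,fx=3.6,fy=3.6,interpolation=cv2.INTER_CUBIC))
for n in('top2','side2'):
    P=cloud(load(n)).reshape(-1,3);P=P[(abs(P[:,0]-.53)<.04)&(P[:,1]>-.13)&(P[:,1]<-.03)]
    Q=P[(P[:,2]>.165)&(P[:,2]<.19)];print('pump',len(Q),Q.mean(0).round(4),P[:,2].max().round(4))
    Q=P[(P[:,2]>.055)&(P[:,2]<.1)];print('body',len(Q),*circ(Q))
goto([.576,.13,.018],0,40)
E
```

```text
time_s: 4.45
eef_pos: [0.5304, -0.1296, 0.0168]
eef_rot: [-0.242, 0.665, 0.664, 0.242]
wrist_force: [-0.4, -1.4, -0.1]
opening: 0.3
grasp_force: 0.8
pump 69 [ 0.5266 -0.0999  0.1773] 0.1824
body 43 [ 0.52775314 -0.10045394] 0.024314740258542276
pump 73 [ 0.5276 -0.0975  0.1753] 0.1829
body 263 [ 0.52805118 -0.09932076] 0.02194620137110448
pos [ 0.5303 -0.1292  0.0168] shift cm [19.93  4.51 16.58] turn [ 0.07 -0.03 -0.11]
```

View pics/side2c.png

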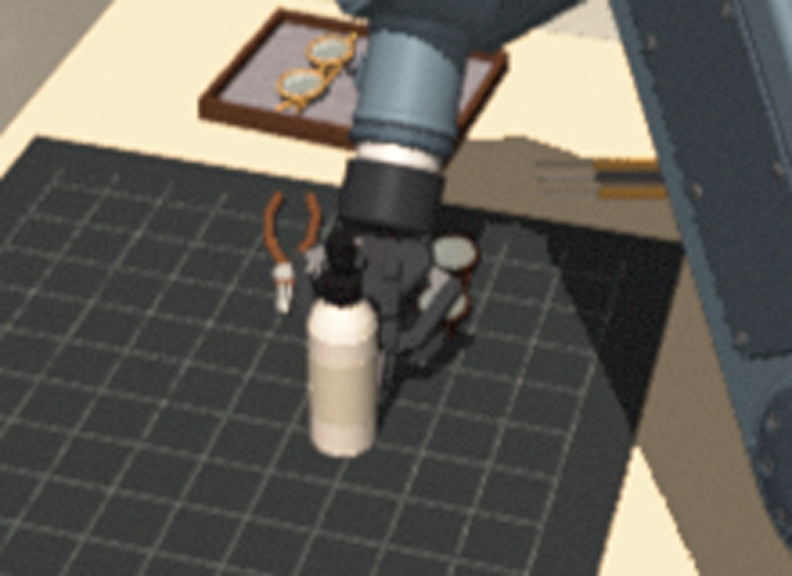

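The bottle is upright and sliding in the cradle. Its centre is 29 mm ahead of the TCP, as predicted, and the camera reads x about 2 mm low relative to the arm. I'll push on diagonally towards the bay's centreline.

```bash
python3 -m handwheel '[[[-0.4,0.5,0.1,0.42,0,0,0],[-0.4,1.2,0.25,1.0,0,0,0],[-0.4,2.0,0.45,1.66,0,0,0],[-0.4,2.8,0.63,2.33,0,0,0],[-0.4,3.6,0.82,3.0,0,0,0],[-0.4,4.4,1.0,3.66,0,0,0],[-0.4,5.2,1.2,4.33,0,0,0],[-0.4,6.0,1.4,5.0,0,0,0],[-0.4,6.8,1.57,5.66,0,0,0],[-0.4,7.6,1.75,6.32,0,0,0]]]'
python3 -m handwheel '[[[-0.4,0.8,0.18,0.67,0,0,0],[-0.4,1.6,0.37,1.33,0,0,0],[-0.4,2.4,0.55,2.0,0,0,0],[-0.4,3.2,0.75,2.67,0,0,0],[-0.4,4.0,0.93,3.33,0,0,0],[-0.4,4.8,1.1,4.0,0,0,0],[-0.4,5.6,1.3,4.67,0,0,0],[-0.4,6.4,1.5,5.33,0,0,0],[-0.4,7.2,1.7,6.0,0,0,0],[-0.4,7.2,1.7,6.0,0,0,0]]]'
cat > b.py <<'E'
from m import *
import sys
t=sys.argv[1]; snap('top','top'+t);snap('side','side'+t); o=status.get_obs(); e=o['eef_pos']
for n in('top','side'):
    P=cloud(load(n+t)).reshape(-1,3);P=P[(abs(P[:,0]-e[0])<.045)&(P[:,1]>e[1]-.02)&(P[:,1]<e[1]+.07)]
    Q=P[(P[:,2]>.168)&(P[:,2]<.19)];print('pump',len(Q),Q.mean(0).round(4),P[:,2].max().round(4))
    Q=P[(P[:,2]>.08)&(P[:,2]<.1)];print('body',len(Q),*circ(Q))
print(o['wrist_force'],o['q'].round(2));goto([.577,.13,.018],0,40)
E
python3 b.py 3
```

```text
time_s: 5.8
eef_pos: [0.5483, -0.0303, 0.0172]
eef_rot: [-0.242, 0.665, 0.664, 0.242]
wrist_force: [0.3, -0.7, -0.6]
opening: 0.298
grasp_force: 0.6
time_s: 7.05
eef_pos: [0.5654, 0.0637, 0.0176]
eef_rot: [-0.242, 0.665, 0.664, 0.242]
wrist_force: [0.1, 0.2, 0.1]
opening: 0.303
grasp_force: 0.0
pump 68 [0.5621 0.0896 0.1779] 0.1815
body 28 [0.56327917 0.09136441] 0.024118397579042074
pump 87 [0.5622 0.0939 0.1765] 0.1818
body 142 [0.56355891 0.09220441] 0.023135590031649392
[ 0.48995128  0.15209055 -0.45927966] [-0.45  0.61  1.71  0.66  1.25 -0.8 ]
pos [0.5655 0.0629 0.0176] shift cm [5.16 1.14 4.29] turn [ 0.08 -0.01 -0.1 ]
```

```bash
python3 -m handwheel '[[[-0.4,0.6,0.15,0.5,0,0,0],[-0.4,1.4,0.35,1.16,0,0,0],[-0.4,2.2,0.55,1.83,0,0,0],[-0.4,3.0,0.75,2.5,0,0,0],[-0.4,3.8,0.95,3.16,0,0,0],[-0.4,4.6,1.1,3.83,0,0,0],[-0.4,5.2,1.15,4.33,0,0,0],[-0.4,5.8,1.15,4.83,0,0,0],[-0.4,5.8,1.15,4.83,0,0,0]]]'
python3 b.py 4
python3 - <<'E'
from m import *
goto([.577,.2035,.018],0,40)
a=load('top4')['frame'][95:225,170:310];b=load('side4')['frame'][200:360,130:330]
cv2.imwrite('pics/c4.png',np.vstack([cv2.resize(a,(560,300),interpolation=2)[:, :400],cv2.resize(b,(400,300),interpolation=2)]))
E
```

```text
time_s: 8.28
eef_pos: [0.577, 0.1388, 0.0179]
eef_rot: [-0.242, 0.665, 0.664, 0.242]
wrist_force: [0.1, -0.7, 0.4]
opening: 0.298
grasp_force: 0.0
pump 77 [0.5737 0.1658 0.1773] 0.1821
body 42 [0.57457073 0.16664238] 0.02397491566998232
pump 99 [0.5736 0.1697 0.1769] 0.1827
body 150 [0.57496385 0.1677408 ] 0.02300081769958077
[-0.28629589  0.30062982  0.5586286 ] [-0.32  0.6   1.71  0.72  1.19 -0.72]
pos [0.5771 0.1382 0.0179] shift cm [-0.63 -0.01 -0.54] turn [ 0.09 -0.02 -0.11]
pos [0.5771 0.1382 0.0179] shift cm [ 5.   -0.03  4.19] turn [ 0.09 -0.02 -0.11]
```

View pics/c4.png

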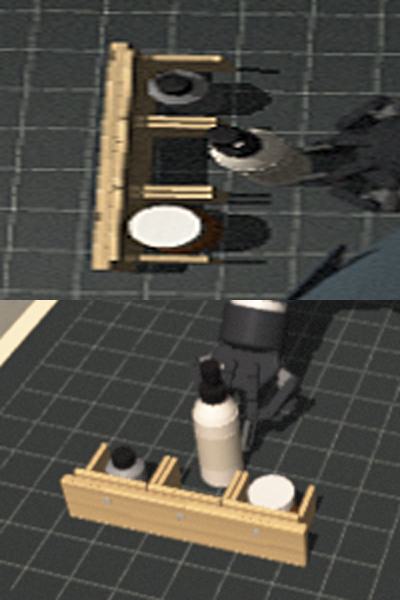

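The bottle stands upright in front of the middle bay's opening, centred between the cheeks (top crop ~(240,150)). Now straight in.

```bash
python3 -m handwheel '[[[-0.4,0.5,0,0.42,0,0,0],[-0.4,1.1,0,0.92,0,0,0],[-0.4,1.7,0,1.42,0,0,0],[-0.4,2.3,0,1.92,0,0,0],[-0.4,2.9,0,2.42,0,0,0],[-0.4,3.4,0,2.84,0,0,0],[-0.4,3.8,0,3.18,0,0,0],[-0.4,4.2,0,3.51,0,0,0],[-0.4,4.5,0,3.76,0,0,0],[-0.4,4.5,0,3.76,0,0,0]]]'
python3 b.py 5
```

```text
time_s: 9.62
eef_pos: [0.5772, 0.1971, 0.018]
eef_rot: [-0.242, 0.665, 0.664, 0.242]
wrist_force: [-0.2, 1.3, 0.2]
opening: 0.299
grasp_force: 0.1
pump 70 [0.574  0.2243 0.1774] 0.1819
body 43 [0.57510036 0.22574006] 0.024070509370216275
pump 109 [0.5733 0.2277 0.1766] 0.1829
body 154 [0.57541708 0.22573652] 0.023070070482731665
[ 0.74679682 -0.14304566 -0.59737083] [-0.22  0.6   1.72  0.76  1.14 -0.66]
pos [0.5772 0.1969 0.018 ] shift cm [-5.13 -0.01 -4.3 ] turn [ 0.08 -0.02 -0.11]
```

```bash
python3 -m handwheel '[[[-0.4,0.1,0,0.08,0,0,0],[-0.4,0.2,0,0.17,0,0,0],[-0.4,0.3,0,0.25,0,0,0],[-0.4,0.4,0,0.34,0,0,0],[-0.4,0.4,0,0.34,0,0,0]]]'
```

```text
time_s: 10.35
eef_pos: [0.5774, 0.2021, 0.018]
eef_rot: [-0.242, 0.665, 0.664, 0.242]
wrist_force: [-1.0, -1.8, 0.4]
opening: 0.302
grasp_force: 0.6
```

```bash
python3 -m handwheel '[[[-0.4,0.08,0,0.066,0,0,0],[-0.4,0.15,0,0.126,0,0,0],[-0.4,0.15,0,0.126,0,0,0]]]'; python3 b.py 6
```

```text
time_s: 10.72
eef_pos: [0.5774, 0.204, 0.0179]
eef_rot: [-0.242, 0.665, 0.664, 0.242]
wrist_force: [0.3, -0.3, -0.1]
opening: 0.299
grasp_force: 0.6
pump 69 [0.5741 0.2306 0.1774] 0.182
body 49 [0.57501137 0.2321697 ] 0.023852955485292017
pump 110 [0.5741 0.2344 0.1772] 0.1831
body 155 [0.57555334 0.2321714 ] 0.02309198627035394
[ 0.8542472  -1.38836852  0.87673732] [-0.21  0.6   1.72  0.77  1.13 -0.66]
pos [0.5773 0.204  0.018 ] shift cm [-5.67 -0.02 -4.76] turn [ 0.1  -0.01 -0.11]
```

```bash
python3 -m handwheel '[[[-0.4,0.08,0,0.066,0,0,0],[-0.4,0.08,0,0.066,0,0,0]]]'; python3 -m handwheel '[[[-0.4,0.08,0,0.066,0,0,0],[-0.4,0.08,0,0.066,0,0,0]]]'
```

```text
time_s: 11.08
eef_pos: [0.5775, 0.2047, 0.0179]
eef_rot: [-0.241, 0.665, 0.664, 0.242]
wrist_force: [0.1, -3.2, 0.5]
opening: 0.301
grasp_force: 1.8
time_s: 11.32
eef_pos: [0.5777, 0.205, 0.0179]
eef_rot: [-0.241, 0.666, 0.664, 0.242]
wrist_force: [-0.3, -7.5, 2.0]
opening: 0.302
grasp_force: 3.7
```

The force jumped to 7.5 N at bottle y≈0.234, so it's home against the back. I'll back straight off and check.

```bash
python3 -m handwheel '[[[-0.4,-0.2,0,-0.17,0,0,0],[-0.4,-0.6,0,-0.5,0,0,0],[-0.4,-1.5,0,-1.26,0,0,0],[-0.4,-3,0,-2.5,0,0,0],[-0.4,-5,0,-4.2,0,0,0],[-0.4,-7,0,-5.9,0,0,0],[-0.4,-7,0,-9,0,0,0],[-0.4,-7,0,-13,0,0,0],[-0.4,-7,0,-16,0,0,0],[-0.4,-7,0,-16,0,0,0]]]'
python3 - <<'E'
from m import *
snap('top','top7');snap('side','side7')
for n in('top7','side7'):
    P=cloud(load(n)).reshape(-1,3);P=P[(abs(P[:,0]-.575)<.032)&(P[:,1]>.19)&(P[:,1]<.27)]
    Q=P[(P[:,2]>.168)&(P[:,2]<.19)];print('pump',Q.mean(0).round(4),P[:,2].max().round(4))
    for a,b in((.075,.09),(.09,.104)):
        Q=P[(P[:,2]>a)&(P[:,2]<b)];print('body',len(Q),*circ(Q))
a=load('top7')['frame'][95:225,170:310];b=load('side7')['frame'][100:360,130:430]
cv2.imwrite('pics/c7.png',np.vstack([cv2.resize(a,(300,278),interpolation=2),cv2.resize(b,(300,260))]))
E
```

```text
time_s: 12.58
eef_pos: [0.5787, 0.0467, 0.0972]
eef_rot: [-0.239, 0.666, 0.663, 0.243]
wrist_force: [0.1, 0.2, 0.6]
opening: 0.305
grasp_force: 0.0
pump [0.5745 0.231  0.1773] 0.1812
body 37 [0.5751727  0.23250595] 0.024204567984291877
body 35 [0.57516522 0.23259006] 0.023792847974039695
pump [0.5738 0.2343 0.1772] 0.1825
body 115 [0.57557412 0.23278032] 0.023197649561833105
body 115 [0.5751304  0.23315904] 0.022517449910747823
```

View pics/c7.png

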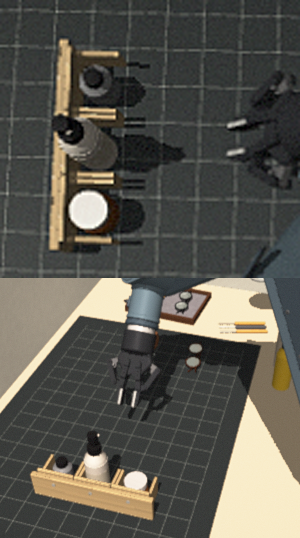

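The bottle stands upright in the middle bay, flush with the back (axis y≈0.2325, as predicted). The jar, the short bottle and the spectacles haven't moved, and the gripper is clear.

```bash
python3 -c "
from bench import ctrl;print(ctrl.hand_in())"
```

```text
the job is handed in; nothing more can be done
None
```

The tall white pump bottle now stands upright by itself in the empty middle bay, pushed low on its body until it touched the back; it took about 13 s, and I handed the job in without seeing a verdict.

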